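# Index the still-life turntable to its next notch

## Robot

A 6-joint arm with a two-finger parallel gripper is mounted at the origin on the work surface. World frame = base frame: x ahead of the robot, y to its left, z up, the work surface at z = 0. Lengths are in m, angles in rad, forces in N, time in s.
With the tool pointing down it reaches from about 0.35 to 0.925 m from the base axis. Payload 6.4 kg.
Tool frame: the origin (TCP) lies between the finger pads; the fingertips stand 25 mm ahead of it and the grasp point (between the pads) lies 6 mm ahead of it (tips_ahead is the z of the fingertips in the tool frame, in m); z points along the fingers, y is the line along which they close (so a half turn about z gives the same grasp; the last joint's range is limited). The gripper opens to 94 mm and grips with 3 to 60 N. Pads are 16 mm wide; open, the fingers measure 119 mm over their backs; the gripper's body (75 mm by 177 mm) begins 78 mm behind the grasp point.
Start: joints at [0.964, 0.245, 1.558, -0, 1.339, -0.174], TCP at [0.273, 0.59, 0.23] pointing down, gripper open.
Joint ranges: [-3.13, 3.13], [-1.02, 2.26], [0.13, 2.54], [-0.95, 4.09], [0.21, 2.88], [-2.74, 2.74]. Speed limits (rad/s): [2.57, 2.57, 3.14, 3.14, 3.14, 3.14].

## Interface

Orientations are given as a unit quaternion [w, x, y, z].
In Python, from workcell import * gives the robot as it stands.
- The arm moves only by the tool arm_command, never from a script. Its argument "motion" is a list of rows, each an object with "translation": the shift along the world's x, y, z in mm, a list of three; "turn": the turn, a rotation vector about the world's x, y, z in degrees, a list of three; "fingers": the gripper command: -1 is shut, 1 is fully open, values between are in proportion. In form: [{"translation": [tx, ty, tz], "turn": [wx, wy, wz], "fingers": fingers}, ...]. A call has 1 to 12 rows; each row shifts and turns the commanded pose from where the row before left it; what a row does not reach is not made up. A row lasts 1/10 s, in which the tool goes at most 50 mm and 8.59 degrees, less where a joint would pass 70% of its speed; a pose out of reach is approached as far as the arm can. A call with a gripper value outside its range is refused whole. The fingers move at their own pace and stop on an object; "grip_force" is the grip in N (left out, the last holds). Time passes only in rows, so rows that do not move let the fingers close. It gives the time, the measured TCP pose, the force, the opening and the grip force at its end, in the units of the state.
- observe(): the state, without advancing time (a new reading comes with each control period).
- read_camera(name): name is "side" or "top" or "wrist"; returns the picture (480x640x3 uint8, red, green, blue); there is no depth.
- camera_params(name): a dict with "camera_matrix" (3x3 intrinsics, pixels), "dist_coeffs" ([k1, k2, p1, p2, k3] as OpenCV has them; the pictures are not rectified), "R" (3x3) and "t" (3): a world point X has camera coordinates R X + t. Camera axes: x right, y down, z forward; pixel columns grow to the right and rows downward; lengths in m; the calibration is good to about 2 mm. A picture is of the moment at which its call begins: read the wrist's pose just before it. camera_params takes no time and is no camera call; for the wrist camera it gives the pose at the moment of the call.
- job_done(): hands the job in; it is judged then, once.
The state is a dict: "time": time; "qpos": joint angles; "joint_velocities": joint speeds; "effort": joint torques, N m; "ee_pos": TCP position; "tcp_rot": TCP orientation; "contact_force": force on the tool from outside, world axes, zero at the start; "ft_torque": the same for the moment, N m; "opening": finger opening in m; "gripper_force": force on a finger pad.
Only numpy, scipy, OpenCV 4.12 (cv2) and the standard library are available. Lean on these libraries where they do the work, as an engineer would, in place of code of your own. Each camera call takes 0.05 s, during which the arm holds its last target. There are 200 camera calls.

## Task

Turn the still-life turntable on to its next view: pull the spring plunger's knob up out of its notch, swing the disc counter-clockwise (seen from above) to the very next notch of the ring without running on past it, and let the pin snap fully home there so that the disc is locked. That notch is not at an exactly known angle and has to be felt for with the pin: be gentle, do not wrench the disc against the pin once it has dropped in. Leave the jar standing near the middle of the disc and the other things where they are.

Things in the scene. Friction and masses are not known exactly. Their poses are not given: they have to be found in the camera images.
- base: Fixed round grey metal base of the turntable, 336 mm across, 14 mm thick, standing on the table; origin at the centre of its underside, on the turning axis. Its -x axis points from the turning axis to the home notch, where the plunger is locked at the start. z up.
- index_ring: Fixed flat steel ring on the base about the turning axis, inner radius 120 mm, outer radius 162 mm, flat top 30 mm above the table, with radial notches 10 mm wide in it, home notch included; origin as the base's. The next notch counter-clockwise, also 10 mm wide, is in an adjustable steel sector of the ring, flush with its top and firmly clamped, but at an angle that differs from day to day: 0.86 to 1.14 rad on from the home notch.
- disc_top (a point): Centre of the top face of the pale wooden disc (230 mm across, top 48 mm above the table), on the turning axis. The disc carries an aluminium arm, 36 mm wide, top 45 mm above the table, reaching 164 mm from the axis, with the plunger in it.
- knob (a point): Middle of the plunger's black knob: an upright round knob 26 mm across and 28 mm tall, on the pin's axis, 140 mm from the turning axis; 82 mm above the table when the pin is home, and rises with the plunger. Below it a 10 mm stem, free between 52 and 68 mm height; a round collar (23 mm across) tops out at 52 mm. Its 8 mm round-nosed pin reaches 8 mm down into a notch (1 mm play each side).
- plunger (a joint): Lift of the spring plunger in m: 0 = pin fully home in a notch, about 0.0075 = pin riding on top of the ring, above 0.0085 = clear of it, 0.014 = top stop. The plunger slides straight up and down; the spring and weight pull it down with about 6 N at 0, 9 N when riding and 10 N at the top; released, it drops by itself.
- turntable (a joint): Angle of the disc in rad, 0 as it starts locked in the home notch, growing counter-clockwise seen from above. Friction keeps the disc where it is left: about 1.5 N at the knob turns it with the pin clear, some 1.5 N more with the pin riding on the ring. Notches lie at 0, at 0.86 to 1.14 (the next one), then at 2.0 and beyond.
- jar_mid (a point): Middle (47 mm up) of a loose white ceramic jar, 86 mm across and 94 mm tall, standing on the disc near its centre.
- tin_mid (a point): Middle of a loose paint-medium tin, 72 mm across, 85 mm tall. Bystander.
- brush_pot_mid (a point): Middle (50 mm up) of a loose grey pot with brushes, 76 mm across, 145 mm tall with the brushes. Bystander.
- tin_lid_mid (a point): Middle of a loose flat tin lid, 72 mm across, 6 mm thick. Bystander.
There are look-alikes about, which are no part of the job. What is shaped like the part that bears jar_mid but blue or red is not meant.

How it is judged:
By the outcome, as a careful person would: the job done as asked, in the order asked, and still so for the second after the job is handed in, with the robot touching nothing.
It also fails if it takes over 51 s, if anything falls off the work surface, if the arm or the gripper's body presses on something with over 40 N, if the wrist force passes 120 N, or if a joint passes its speed limit or range.

## Working session

There is one attempt and no reset: what is moved stays moved. The work goes in short steps, Python scripts to look and compute and a tool call to move; the robot and the scene stay as the last step left them, time stands still between calls to the robot, and variables do not carry over. Pictures are saved under pics/ and viewed, at most 10 in all, crops included, and the job is handed in when it is done.

Besides the shell and the picture viewer there is one more tool, called after "Call:" as name(argument=value, ...), one argument or row to a line, values as JSON. arm_command: Moves the arm, as the interface text tells. Its arguments: {"type":"object","properties":{"motion":{"type":"array"},"grip_force":{"type":"number"}},"required":["motion"]}

```bash
mkdir -p pics
python3 - <<'E'
from workcell import *
import cv2
for n in ("side","top"):
    cv2.imwrite(f"pics/{n}0.png",read_camera(n)[:,:,::-1]); p=camera_params(n); print(n,p)
print(observe())
E
```

```text
side {'camera_matrix': array([[475.01806568,   0.        , 326.04446912],
       [  0.        , 475.01806568, 244.67910432],
       [  0.        ,   0.        ,   1.        ]]), 'dist_coeffs': array([-0.05971299,  0.        ,  0.        ,  0.        ,  0.        ]), 'R': array([[ 0.99203626, -0.12447344,  0.01924632],
       [-0.08525075, -0.7760562 , -0.62487526],
       [ 0.0927166 ,  0.61825815, -0.78048734]]), 't': array([-0.57597859,  0.09432541,  1.21516032])}
top {'camera_matrix': array([[515.33686718,   0.        , 315.61277366],
       [  0.        , 515.33686718, 236.45159196],
       [  0.        ,   0.        ,   1.        ]]), 'dist_coeffs': array([-0.13660375,  0.        ,  0.        ,  0.        ,  0.        ]), 'R': array([[ 0.0524988 , -0.99860688, -0.00530747],
       [-0.97188855, -0.04987122, -0.23009892],
       [ 0.22951368,  0.01723819, -0.97315277]]), 't': array([-0.02715033,  0.5900283 ,  1.12723213])}
{'time': 0.1, 'qpos': array([ 9.63898963e-01,  2.45722365e-01,  1.55883909e+00,  8.23139078e-07,
        1.33867705e+00, -1.74091272e-01]), 'joint_velocities': array([-0.00045603, -0.00198011, -0.00312643, -0.00229221,  0.00122805,
       -0.00058922]), 'effort': array([-4.04038292e-04, -4.16909015e+01, -3.15528023e+01,  6.86782273e-02,
        3.09631869e-02, -8.75248503e-06]), 'ee_pos': array([0.27233919, 0.58967684, 0.229498  ]), 'tcp_rot': array([-3.13613218e-04,  2.14717981e-01,  9.76675745e-01, -7.60823987e-04]), 'contact_force': array([-0.11633783,  0.40832338, -0.49484031]), 'ft_torque': array([-0.01388547,  0.01045624, -0.00441351]), 'gripper_force': 0.0, 'opening': 0.09413397644888243}
```

View pics/side0.png

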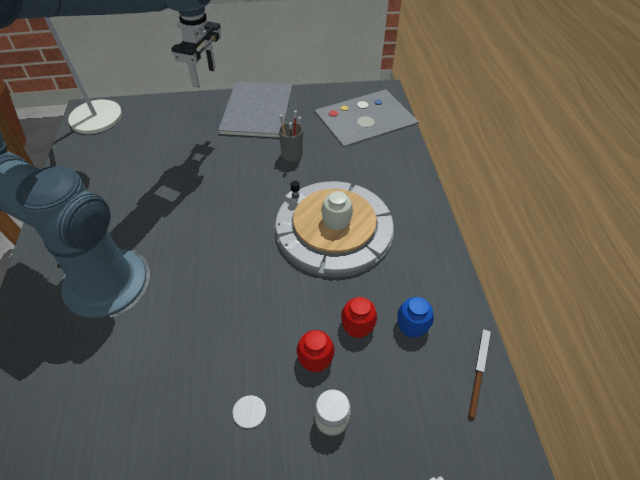

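View pics/top0.png

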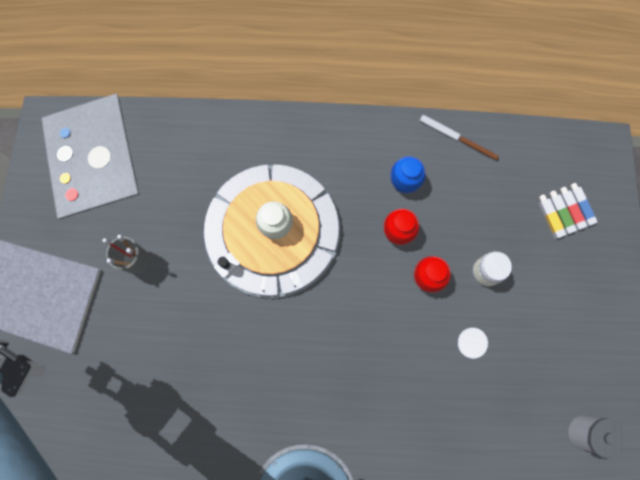

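The turntable is at top (272,230) and side (334,222), and the white-grey jar stands on it. The black knob is at top (224,263) and side (295,187). The blue and red jars (e.g. top 408,175 and 402,226) are look-alikes. Next I'll triangulate the knob, disc and jar and enlarge a crop.

```bash
cat > h.py <<'E'
from workcell import *
import cv2, numpy as np
def ray(n,uv,p=None):
    p=p or camera_params(n); R=np.array(p["R"]);t=np.array(p["t"])
    q=cv2.undistortPoints(np.array([[uv]],float),np.array(p["camera_matrix"]),np.array(p["dist_coeffs"]))[0,0]
    d=R.T@np.r_[q,1]; return -R.T@t, d/np.linalg.norm(d)
def onz(r,z): c,d=r; return c+d*(z-c[2])/d[2]
def tri(*rs):
    A=sum(np.eye(3)-np.outer(d,d) for c,d in rs); b=sum((np.eye(3)-np.outer(d,d))@c for c,d in rs)
    X=np.linalg.solve(A,b); return X,[np.linalg.norm(np.cross(X-c,d)) for c,d in rs]
def proj(n,X):
    p=camera_params(n)
    return cv2.projectPoints(np.array([X],float),cv2.Rodrigues(np.array(p["R"]))[0],np.array(p["t"]),np.array(p["camera_matrix"]),np.array(p["dist_coeffs"]))[0][0,0]
E
python3 - <<'E'
from h import *
I={n:cv2.imread(f"pics/{n}0.png") for n in("side","top")}
K={}
for n,(u,v) in dict(side=(295,187),top=(224,263)).items():
    g=I[n].max(2); m=np.zeros_like(g); m[v-12:v+13,u-12:u+13]=(g[v-12:v+13,u-12:u+13]<30)*255
    k,l,s,c=cv2.connectedComponentsWithStats(m); i=1+s[1:,4].argmax(); print(n,s[i],c[i]); K[n]=ray(n,c[i])
print("knob",tri(K["side"],K["top"]))
for n,w in dict(side=(275,185,400,275),top=(200,160,345,300)).items():
    h=cv2.cvtColor(I[n],cv2.COLOR_BGR2HSV); m=cv2.inRange(h,(8,70,80),(28,255,255)); z=np.zeros_like(m); z[w[1]:w[3],w[0]:w[2]]=m[w[1]:w[3],w[0]:w[2]]
    c=max(cv2.findContours(z,0,1)[0],key=cv2.contourArea); c=cv2.convexHull(c)
    P=np.array([onz(ray(n,q[0]),.048)[:2] for q in c]); A=np.c_[2*P,np.ones(len(P))]; s=np.linalg.lstsq(A,(P**2).sum(1),rcond=None)[0]
    print(n,"disc",s[:2],(s[2]+s[0]**2+s[1]**2)**.5)
a=cv2.resize(I["top"][155:305,195:350],None,fx=3.5,fy=3.5,interpolation=2)
cv2.imwrite("pics/c1.png",a)
E
```

```text
side [291 185   8   7  46] [294.5        187.91304348]Traceback (most recent call last):
  File "<stdin>", line 6, in <module>
ValueError: attempt to get argmax of an empty sequence
```

Run:
```python
from h import *
I={n:cv2.imread(f"pics/{n}0.png") for n in("side","top")}
K={}
for n,(u,v) in dict(side=(295,187),top=(224,263)).items():
    g=I[n].max(2); m=np.zeros_like(g); t=45; 
    m[v-10:v+11,u-10:u+11]=(g[v-10:v+11,u-10:u+11]<(45))*255
    k,l,s,c=cv2.connectedComponentsWithStats(m); i=1+s[1:,4].argmax(); print(n,g[v-6:v+7:3,u-6:u+7:3].tolist(),s[i],c[i]); K[n]=ray(n,c[i])
print("knob",tri(K["side"],K["top"]))
for n,w in dict(side=(275,185,400,275),top=(200,160,345,300)).items():
    h=cv2.cvtColor(I[n],cv2.COLOR_BGR2HSV); m=cv2.inRange(h,(8,70,80),(28,255,255)); z=np.zeros_like(m); z[w[1]:w[3],w[0]:w[2]]=m[w[1]:w[3],w[0]:w[2]]
    c=max(cv2.findContours(z,0,1)[0],key=cv2.contourArea); c=cv2.convexHull(c)
    P=np.array([onz(ray(n,q[0]),.048)[:2] for q in c]); A=np.c_[2*P,np.ones(len(P))]; s=np.linalg.lstsq(A,(P**2).sum(1),rcond=None)[0]
    print(n,"disc",s[:2],(s[2]+s[0]**2+s[1]**2)**.5)
a=cv2.resize(I["top"][155:305,195:350],None,fx=3.5,fy=3.5,interpolation=2)
cv2.imwrite("pics/c1.png",a)
```

```text
side [[93, 59, 47, 78, 93], [85, 38, 45, 32, 92], [93, 15, 20, 17, 93], [92, 18, 21, 42, 178], [195, 96, 86, 103, 187]] [291 182   8  10  64] [294.453125 186.921875]
top [[226, 126, 137, 244, 247], [127, 77, 76, 125, 245], [127, 77, 75, 46, 129], [242, 107, 47, 40, 99], [247, 245, 200, 119, 135]] [225 264   4   4   8] [226.5   265.375]
knob (array([0.51237898, 0.20222718, 0.08556056]), [np.float64(0.003415185921202035), np.float64(0.0034151859212021214)])
side disc [0.61562924 0.10749305] 0.11532706991079004
top disc [0.61476794 0.112508  ] 0.11446645757673009
```

View pics/c1.png

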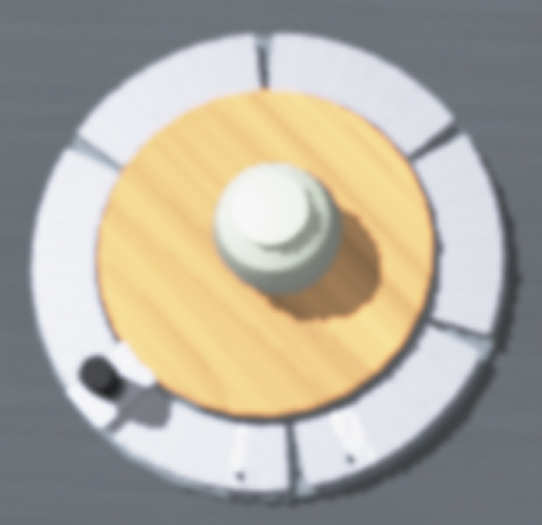

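The crop shows the knob at about (100,376) (top px 223.6,262.4). The notch in the adjustable sector is at about (292,455) (px 278.4,285), between two screw marks, which is the counter-clockwise side. I'll work out angles and reach.

Run:
```python
from h import *
print("knob",tri(ray("side",(294.5,187.)),ray("top",(223.6,262.4))))
C=np.array([.615,.110])
k=onz(ray("top",(223.6,262.4)),.082)[:2]; print(k,np.linalg.norm(k-C), onz(ray("side",(294.5,187.)),.082))
nt=onz(ray("top",(278.4,285)),.03)[:2]; print(nt,np.linalg.norm(nt-C))
a=lambda p:np.arctan2(*(p-C)[::-1]); print(a(k),a(nt)%6.283,(a(nt)-a(k))%6.283)
p=camera_params("wrist"); print(-p["R"].T@p["t"],p["R"])
```

```text
knob (array([0.5164215 , 0.21024004, 0.07857251]), [np.float64(0.00021963704266426325), np.float64(0.00021963704266417093)])
[0.51604659 0.20960448] 0.14040237988802687 [0.51602587 0.20666395 0.082     ]
[0.47816713 0.08540272] 0.13902611645461718
2.3529154985672616 3.319269254465 0.966353755897738
[0.2065193  0.62127391 0.38394298] [[ 0.41894281  0.90800962 -0.00233549]
 [ 0.87902209 -0.40492095  0.2517125 ]
 [ 0.22761168 -0.10750609 -0.96779924]]
```

The knob is near (0.516, 0.209, 0.08), 140 mm from the axis at (0.615, 0.110). That agrees with the text. I'll move over it with the fingers closing along the tangent.

Call:
arm_command(
  motion=[
    {"translation": [20.3,-31.7,0],"turn": [0,0,-1.7],"fingers": 1},
    {"translation": [20.3,-31.7,0],"turn": [0,0,-1.7],"fingers": 1},
    {"translation": [20.3,-31.7,0],"turn": [0,0,-1.7],"fingers": 1},
    {"translation": [20.3,-31.7,0],"turn": [0,0,-1.7],"fingers": 1},
    {"translation": [20.3,-31.7,0],"turn": [0,0,-1.7],"fingers": 1},
    {"translation": [20.3,-31.7,0],"turn": [0,0,-1.7],"fingers": 1},
    {"translation": [20.3,-31.7,0],"turn": [0,0,-1.7],"fingers": 1},
    {"translation": [20.3,-31.7,0],"turn": [0,0,-1.7],"fingers": 1},
    {"translation": [20.3,-31.7,0],"turn": [0,0,-1.7],"fingers": 1},
    {"translation": [20.3,-31.7,0],"turn": [0,0,-1.7],"fingers": 1},
    {"translation": [20.3,-31.7,0],"turn": [0,0,-1.7],"fingers": 1},
    {"translation": [20.3,-31.7,0],"turn": [0,0,-1.7],"fingers": 1},
  ],
  grip_force=20,
)

```text
time: 1.3
ee_pos: [0.5166, 0.2082, 0.2301]
tcp_rot: [-0.0, 0.385, 0.923, -0.0]
contact_force: [1.0, -0.0, -0.4]
opening: 0.0938
gripper_force: 0.0
```

Run:
```python
from h import *
import pickle
read_camera("top")
p=camera_params("wrist");im=read_camera("wrist"); cv2.imwrite("pics/w1.png",im[:,:,::-1]); pickle.dump(p,open("w1.pkl","wb"))
o=observe(); print(o["ee_pos"],o["tcp_rot"],o["qpos"],o["time"],o["contact_force"])
print(proj("wrist",(.516,.209,.096)),proj("wrist",(.516,.209,.068)),proj("wrist",(.478,.085,.03)))
```

```text
[0.51782897 0.20655081 0.23009882] [ 1.12972385e-04  3.86669319e-01  9.22218334e-01 -4.12533554e-04] [ 1.76549251e-01  2.99857927e-02  1.79663707e+00 -8.43018643e-04
  1.31522780e+00 -5.99999283e-01] 1.4 [-0.64400268  0.21780322  1.30999798]
[313.1799564  234.18851657] [313.2359172  226.38044383] [198.54937121 278.80090482]
```

View pics/w1.png

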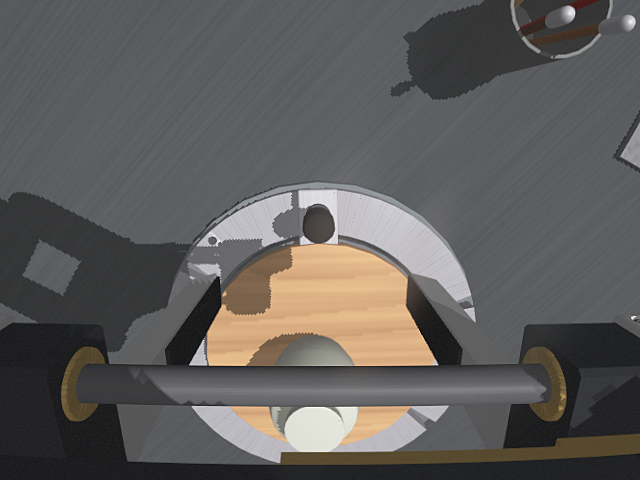

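The wrist view shows the knob at about (318,223), in its arm and just in front of the disc. The jar is behind, under the gripper bar. Next is a refined knob position.

Run:
```python
from h import *
import pickle
p=pickle.load(open("w1.pkl","rb")); I=cv2.imread("pics/w1.png"); g=I.max(2)
m=np.zeros_like(g); m[195:255,295:345]=(g[195:255,295:345]<110)*255
for t in (70,90,110):
    m[195:255,295:345]=(g[195:255,295:345]<t)*255
    m2=cv2.morphologyEx(m,2,np.ones((5,5)))
    k,l,s,c=cv2.connectedComponentsWithStats(m2)
    if k<2: continue
    i=1+s[1:,4].argmax(); b=s[i]; uv=(b[0]+b[2]/2-.5,b[1]+b[3]/2-.5); r=ray("wrist",uv,p)
    print(t,s[i],c[i],onz(r,.082), tri(r,ray("top",(223.6,262.4)),ray("side",(294.5,187.))))
K=onz(r,.082)[:2];C=np.array([.615,.110]);d=K-C;print(np.linalg.norm(d),np.degrees(np.arctan2(d[1],d[0])))
```

```text
70 [303 208  19  22 201] [310.13432836 216.41293532] [0.51013449 0.21268859 0.082     ] (array([0.51471046, 0.21134217, 0.07679041]), [np.float64(0.0038482864100455685), np.float64(0.0023389390510672333), np.float64(0.0016345256269980893)])
90 [303 207  31  36 927] [317.8381877  224.52427184] [0.51708357 0.2125582  0.082     ] (array([0.51700709, 0.21128661, 0.07722735]), [np.float64(0.0010149807721520144), np.float64(0.0007352864028804378), np.float64(0.0007570905823981017)])
110 [302 206  33  37 970] [317.79175258 224.25979381] [0.51679176 0.21285352 0.082     ] (array([0.51694347, 0.2114614 , 0.07696805]), [np.float64(0.0009219781753207456), np.float64(0.0008490699080687947), np.float64(0.0007033817405604546)])
0.14221007032166966 133.6764870832113
```

The three views agree on the knob at (0.517, 0.211), 77–82 mm high. Descending.

Call:
arm_command(
  motion=[
    {"translation": [0,2,-14],"turn": [0,0,0],"fingers": 1},
    {"translation": [0,2,-18],"turn": [0,0,0],"fingers": 1},
    {"translation": [0,0,-18],"turn": [0,0,0],"fingers": 1},
    {"translation": [0,0,-18],"turn": [0,0,0],"fingers": 0.3},
    {"translation": [0,0,-18],"turn": [0,0,0],"fingers": 0},
    {"translation": [0,0,-18],"turn": [0,0,0],"fingers": 0},
    {"translation": [0,0,-16],"turn": [0,0,0],"fingers": 0},
    {"translation": [0,0,-12],"turn": [0,0,0],"fingers": 0},
    {"translation": [0,0,-6],"turn": [0,0,0],"fingers": 0},
    {"translation": [0,0,-4],"turn": [0,0,0],"fingers": 0},
    {"translation": [0,0,0],"turn": [0,0,0],"fingers": 0},
    {"translation": [0,0,0],"turn": [0,0,0],"fingers": 0},
  ],
  grip_force=20,
)

```text
time: 2.6
ee_pos: [0.5167, 0.2139, 0.0891]
tcp_rot: [0.0, 0.384, 0.923, 0.0]
contact_force: [-0.3, 0.4, 0.4]
opening: 0.0472
gripper_force: 0.0
```

Run:
```python
from h import *
im=read_camera("wrist"); cv2.imwrite("pics/w2.png",im[:,:,::-1])
```

```text
(no output)
```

View pics/w2.png

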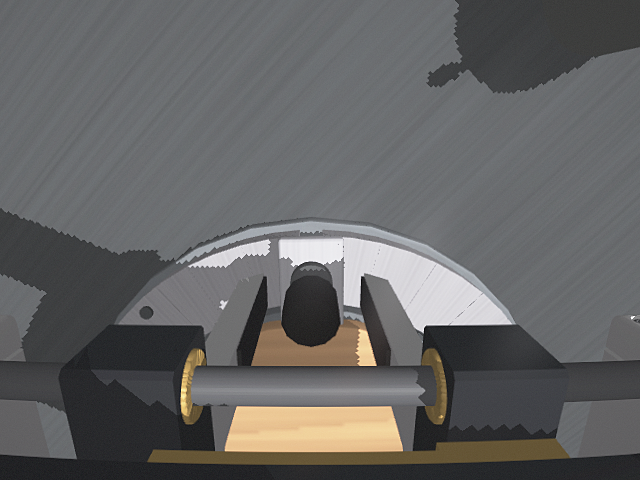

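The knob at (310,310) is centred between the pads. Closing.

Call:
arm_command(
  motion=[
    {"translation": [0,0,0],"turn": [0,0,0],"fingers": -0.4},
    {"translation": [0,0,0],"turn": [0,0,0],"fingers": -0.5},
    {"translation": [0,0,0],"turn": [0,0,0],"fingers": -0.7},
    {"translation": [0,0,0],"turn": [0,0,0],"fingers": -1},
    {"translation": [0,0,0],"turn": [0,0,0],"fingers": -1},
    {"translation": [0,0,0],"turn": [0,0,0],"fingers": -1},
  ],
  grip_force=30,
)

```text
time: 3.25
ee_pos: [0.5163, 0.2136, 0.0887]
tcp_rot: [0.0, 0.384, 0.923, -0.0]
contact_force: [-0.0, -1.2, 2.2]
opening: 0.0251
gripper_force: 30.0
```

Call:
arm_command(
  motion=[
    {"translation": [0,0,2],"turn": [0,0,0],"fingers": -1},
    {"translation": [0,0,2],"turn": [0,0,0],"fingers": -1},
    {"translation": [0,0,3],"turn": [0,0,0],"fingers": -1},
    {"translation": [0,0,3],"turn": [0,0,0],"fingers": -1},
    {"translation": [0,0,2],"turn": [0,0,0],"fingers": -1},
    {"translation": [0,0,0],"turn": [0,0,0],"fingers": -1},
    {"translation": [0,0,0],"turn": [0,0,0],"fingers": -1},
  ],
)

```text
time: 3.95
ee_pos: [0.5159, 0.2134, 0.1]
tcp_rot: [-0.0, 0.384, 0.923, -0.0]
contact_force: [3.2, -3.2, -9.8]
opening: 0.0255
gripper_force: 30.0
```

Run:
```python
import numpy as np
a0=np.radians(133.87);f=lambda t:140*np.array([np.cos(a0+t),np.sin(a0+t)])
T=[0,.02,.06,.11,.16,.21,.26,.31,.36,.41,.46,.51,.56,.61,.66,.70,.74,.77,.79]
pr=f(0)
for a,b in zip(T,T[1:]):
    d=np.round(f(b)-pr,1);pr=pr+d;print(b,d,round(np.degrees(b-a),2))
```

```text
0.02 [-2. -2.] 1.15
0.06 [-3.9 -4. ] 2.29
0.11 [-4.6 -5.3] 2.86
0.16 [-4.3 -5.4] 2.86
0.21 [-4.1 -5.7] 2.86
0.26 [-3.8 -5.9] 2.86
0.31 [-3.5 -6.1] 2.86
0.36 [-3.1 -6.2] 2.86
0.41 [-2.9 -6.4] 2.86
0.46 [-2.5 -6.6] 2.86
0.51 [-2.2 -6.6] 2.86
0.56 [-1.9 -6.8] 2.86
0.61 [-1.5 -6.8] 2.86
0.66 [-1.2 -6.9] 2.86
0.7 [-0.7 -5.5] 2.29
0.74 [-0.5 -5.6] 2.29
0.77 [-0.2 -4.2] 1.72
0.79 [-0.1 -2.8] 1.15
```

Call:
arm_command(
  motion=[
    {"translation": [-2.0,-2.0,0],"turn": [0,0,1.15],"fingers": -1},
    {"translation": [-3.9,-4.0,0],"turn": [0,0,2.29],"fingers": -1},
    {"translation": [-4.6,-5.3,0],"turn": [0,0,2.86],"fingers": -1},
    {"translation": [-4.3,-5.4,0],"turn": [0,0,2.86],"fingers": -1},
    {"translation": [-4.1,-5.7,0],"turn": [0,0,2.86],"fingers": -1},
    {"translation": [0,0,0],"turn": [0,0,0],"fingers": -1},
    {"translation": [0,0,0],"turn": [0,0,0],"fingers": -1},
  ],
)

```text
time: 4.65
ee_pos: [0.4976, 0.1905, 0.1006]
tcp_rot: [0.001, 0.285, 0.958, -0.0]
contact_force: [3.7, -4.4, -9.8]
opening: 0.0253
gripper_force: 30.0
```

Call:
arm_command(
  motion=[
    {"translation": [-2.5,-5.0,0],"turn": [0,0,2.4],"fingers": -1},
    {"translation": [-3.5,-6.6,0],"turn": [0,0,2.86],"fingers": -1},
    {"translation": [-3.1,-6.2,0],"turn": [0,0,2.86],"fingers": -1},
    {"translation": [-2.9,-6.4,0],"turn": [0,0,2.86],"fingers": -1},
    {"translation": [-2.5,-6.6,0],"turn": [0,0,2.86],"fingers": -1},
    {"translation": [-2.2,-6.6,0],"turn": [0,0,2.86],"fingers": -1},
    {"translation": [-1.9,-6.8,0],"turn": [0,0,2.86],"fingers": -1},
    {"translation": [0,0,0],"turn": [0,0,0.46],"fingers": -1},
    {"translation": [0,0,0],"turn": [0,0,0],"fingers": -1},
  ],
)

```text
time: 5.55
ee_pos: [0.4791, 0.1465, 0.1007]
tcp_rot: [0.001, 0.115, 0.993, -0.0]
contact_force: [4.0, -3.5, -10.8]
opening: 0.0253
gripper_force: 30.0
```

Call:
arm_command(
  motion=[
    {"translation": [-1.0,-5.8,0],"turn": [0,0,2.5],"fingers": -1},
    {"translation": [-0.8,-6.9,0],"turn": [0,0,2.86],"fingers": -1},
    {"translation": [-0.7,-5.5,0],"turn": [0,0,2.29],"fingers": -1},
    {"translation": [-0.5,-5.6,0],"turn": [0,0,2.29],"fingers": -1},
    {"translation": [-0.2,-4.2,0],"turn": [0,0,1.72],"fingers": -1},
    {"translation": [0,0,0],"turn": [0,0,0],"fingers": -1},
    {"translation": [0,0,0],"turn": [0,0,0],"fingers": -1},
  ],
)

```text
time: 6.25
ee_pos: [0.4755, 0.1189, 0.1005]
tcp_rot: [0.0, 0.013, 1.0, -0.0]
contact_force: [3.3, -3.0, -9.2]
opening: 0.0251
gripper_force: 30.0
```

Run:
```python
from h import *
cv2.imwrite("pics/t2.png",cv2.resize(read_camera("top")[155:305,195:350,::-1],None,fx=3.5,fy=3.5,interpolation=2))
o=observe(); print(o["ee_pos"],o["contact_force"]); C=np.array([.6145,.1115]); d=o["ee_pos"][:2]-C; print(np.linalg.norm(d),np.arctan2(d[1],d[0])%6.283-np.radians(133.87))
```

```text
[0.47551017 0.11896681 0.10049391] [ 3.22013844 -4.9156113  -9.42375965]
0.13919025568797985 0.751449960498447
```

View pics/t2.png

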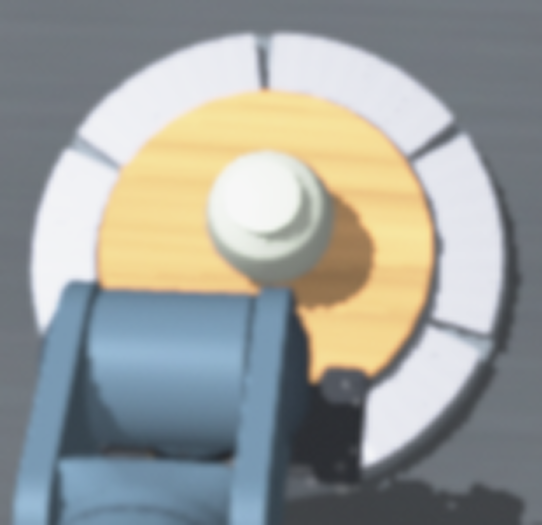

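The disc is near 0.76 rad, with the jar still in the middle. I'll lower the pin onto the ring and open the fingers to a loose cage.

Call:
arm_command(
  motion=[
    {"translation": [0,0,-2],"turn": [0,0,0],"fingers": -1},
    {"translation": [0,0,-2],"turn": [0,0,0],"fingers": -1},
    {"translation": [0,0,-0.5],"turn": [0,0,0],"fingers": -1},
    {"translation": [0,0,0],"turn": [0,0,0],"fingers": -1},
    {"translation": [0,0,0],"turn": [0,0,0],"fingers": -1},
  ],
)

```text
time: 6.8
ee_pos: [0.4756, 0.1191, 0.0963]
tcp_rot: [-0.0, 0.013, 1.0, -0.0]
contact_force: [-0.6, -5.0, -1.8]
opening: 0.0248
gripper_force: 30.0
```

Call:
arm_command(
  motion=[
    {"translation": [0,0,0],"turn": [0,0,0],"fingers": -0.34},
    {"translation": [0,0,0],"turn": [0,0,0],"fingers": -0.34},
    {"translation": [0,0,0],"turn": [0,0,0],"fingers": -0.34},
    {"translation": [0,0,-2],"turn": [0,0,0],"fingers": -0.34},
    {"translation": [0,0,-2],"turn": [0,0,0],"fingers": -0.34},
    {"translation": [0,0,0],"turn": [0,0,0],"fingers": -0.34},
    {"translation": [0,0,0],"turn": [0,0,0],"fingers": -0.34},
  ],
)

```text
time: 7.5
ee_pos: [0.4754, 0.1191, 0.0918]
tcp_rot: [-0.0, 0.013, 1.0, 0.0]
contact_force: [0.3, -0.2, 0.1]
opening: 0.0307
gripper_force: 0.0
```

Call:
arm_command(
  motion=[
    {"translation": [-0.1,-2.5,0],"turn": [0,0,1],"fingers": -0.34},
    {"translation": [0,-2.5,0],"turn": [0,0,1],"fingers": -0.34},
    {"translation": [0,-2.5,0],"turn": [0,0,1],"fingers": -0.34},
    {"translation": [0.1,-2.5,0],"turn": [0,0,1],"fingers": -0.34},
    {"translation": [0.1,-2.5,0],"turn": [0,0,1],"fingers": -0.34},
    {"translation": [0.1,-2.5,0],"turn": [0,0,1],"fingers": -0.34},
  ],
)

```text
time: 8.1
ee_pos: [0.4757, 0.1046, 0.0918]
tcp_rot: [0.0, -0.04, 0.999, 0.001]
contact_force: [2.0, 3.8, -2.6]
opening: 0.0309
gripper_force: 2.1
```

Call:
arm_command(
  motion=[
    {"translation": [0.2,-2,0],"turn": [0,0,0.8],"fingers": -0.34},
    {"translation": [0.2,-2,0],"turn": [0,0,0.8],"fingers": -0.34},
    {"translation": [0.2,-2,0],"turn": [0,0,0.8],"fingers": -0.34},
  ],
)

```text
time: 8.4
ee_pos: [0.4762, 0.0985, 0.0919]
tcp_rot: [-0.0, -0.061, 0.998, 0.001]
contact_force: [-0.5, 5.6, -1.7]
opening: 0.0313
gripper_force: 2.8
```

Call:
arm_command(
  motion=[
    {"translation": [0.2,-2,0],"turn": [0,0,0.8],"fingers": -0.34},
    {"translation": [0.3,-2,0],"turn": [0,0,0.8],"fingers": -0.34},
  ],
)

```text
time: 8.6
ee_pos: [0.4767, 0.0945, 0.0919]
tcp_rot: [-0.0, -0.075, 0.997, 0.001]
contact_force: [0.3, 5.2, -0.1]
opening: 0.0309
gripper_force: 2.6
```

Call:
arm_command(
  motion=[
    {"translation": [0.3,-2,0],"turn": [0,0,0.8],"fingers": -0.34},
    {"translation": [0.3,-2,0],"turn": [0,0,0.8],"fingers": -0.34},
  ],
)

```text
time: 8.8
ee_pos: [0.4773, 0.0905, 0.0919]
tcp_rot: [-0.0, -0.088, 0.996, 0.001]
contact_force: [1.2, 3.7, -1.2]
opening: 0.0308
gripper_force: 2.5
```

Call:
arm_command(
  motion=[
    {"translation": [0.3,-1.5,0],"turn": [0,0,0.6],"fingers": -0.34},
    {"translation": [0.3,-1.5,0],"turn": [0,0,0.6],"fingers": -0.34},
  ],
)

```text
time: 9.0
ee_pos: [0.4779, 0.0865, 0.0919]
tcp_rot: [-0.0, -0.099, 0.995, -0.001]
contact_force: [0.3, 0.1, -1.2]
opening: 0.0312
gripper_force: 0.0
```

Call:
arm_command(
  motion=[
    {"translation": [0.2,-1,0],"turn": [0,0,0.4],"fingers": -0.34},
  ],
)

```text
time: 9.1
ee_pos: [0.4784, 0.0855, 0.0921]
tcp_rot: [0.0, -0.102, 0.995, -0.001]
contact_force: [-0.6, 0.0, -0.1]
opening: 0.0313
gripper_force: 0.0
```

Run:
```python
from h import *
im=read_camera("wrist"); cv2.imwrite("pics/w3.png",im[200:420,180:460,::-1].repeat(2,0).repeat(2,1))
o=observe();x=o["ee_pos"]; print(x,o["contact_force"])
for z in (.096,.1035): print(z,[proj("wrist",(x[0]+dx,x[1]+.002,z)) for dx in (-.013,0,.013)])
```

```text
[0.47844667 0.08543685 0.09214563] [ 0.69224535 -0.10054903  0.09180251]
0.096 [array([322.72446615, 288.56875991]), array([316.38440952, 316.09821637]), array([310.30546259, 342.43901404])]
0.1035 [array([323.13728244, 295.51049901]), array([316.49657284, 324.13786805]), array([310.14388863, 351.45845942])]
```

View pics/w3.png

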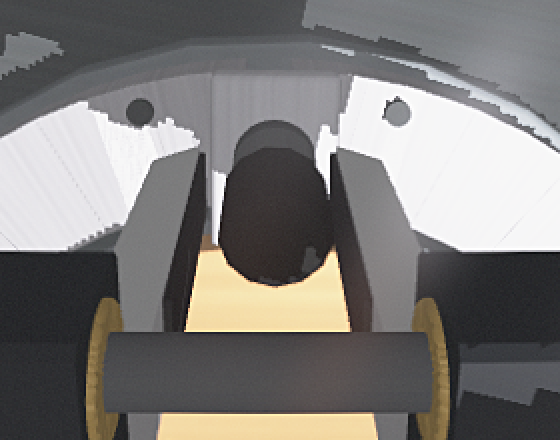

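The knob's near rim is at row 342, which matches the home height (342 predicted, against 351 if riding). The arm lies midway between the two sector screws, so the pin seems to have dropped. One gentle nudge will confirm the lock.

Call:
arm_command(
  motion=[
    {"translation": [0.1,-0.8,0],"turn": [0,0,0],"fingers": -0.34},
    {"translation": [0,0,0],"turn": [0,0,0],"fingers": -0.34},
  ],
)

```text
time: 9.35
ee_pos: [0.4784, 0.085, 0.0921]
tcp_rot: [0.0, -0.102, 0.995, -0.0]
contact_force: [0.6, 0.2, -0.0]
opening: 0.031
gripper_force: 0.0
```

Call:
arm_command(
  motion=[
    {"translation": [0.1,-0.8,0],"turn": [0,0,0],"fingers": -0.34},
    {"translation": [0,0,0],"turn": [0,0,0],"fingers": -0.34},
  ],
)

```text
time: 9.55
ee_pos: [0.4784, 0.0844, 0.0919]
tcp_rot: [-0.0, -0.102, 0.995, -0.0]
contact_force: [-0.0, 0.1, -0.4]
opening: 0.0312
gripper_force: 0.0
```

Call:
arm_command(
  motion=[
    {"translation": [0.1,-0.8,0],"turn": [0,0,0],"fingers": -0.34},
    {"translation": [0,0,0],"turn": [0,0,0],"fingers": -0.34},
  ],
)

```text
time: 9.75
ee_pos: [0.4785, 0.0838, 0.092]
tcp_rot: [0.0, -0.102, 0.995, 0.0]
contact_force: [-0.2, 0.4, -0.1]
opening: 0.0307
gripper_force: 0.6
```

Call:
arm_command(
  motion=[
    {"translation": [0.1,-0.8,0],"turn": [0,0,0],"fingers": -0.34},
    {"translation": [0,0,0],"turn": [0,0,0],"fingers": -0.34},
  ],
)

```text
time: 9.95
ee_pos: [0.4786, 0.0829, 0.092]
tcp_rot: [-0.0, -0.102, 0.995, 0.0]
contact_force: [0.0, 1.4, 0.8]
opening: 0.031
gripper_force: 0.6
```

Call:
arm_command(
  motion=[
    {"translation": [0.1,-0.8,0],"turn": [0,0,0],"fingers": -0.34},
    {"translation": [0,0,0],"turn": [0,0,0],"fingers": -0.34},
  ],
)

```text
time: 10.15
ee_pos: [0.4787, 0.0821, 0.092]
tcp_rot: [0.0, -0.102, 0.995, 0.0]
contact_force: [-0.0, 1.6, -0.1]
opening: 0.031
gripper_force: 1.0
```

Call:
arm_command(
  motion=[
    {"translation": [0.1,-0.8,0],"turn": [0,0,0],"fingers": -0.34},
    {"translation": [0,0,0],"turn": [0,0,0],"fingers": -0.34},
  ],
)

```text
time: 10.35
ee_pos: [0.4787, 0.0819, 0.0919]
tcp_rot: [-0.0, -0.102, 0.995, 0.001]
contact_force: [-0.5, 5.0, 0.4]
opening: 0.0314
gripper_force: 2.4
```

The push now meets a stop: force rises to 5 N and the tool no longer advances. Backing off, opening and rising clear.

Call:
arm_command(
  motion=[
    {"translation": [-0.3,2.5,0],"turn": [0,0,0],"fingers": -0.34},
    {"translation": [0,0,0],"turn": [0,0,0],"fingers": 0},
    {"translation": [0,0,0],"turn": [0,0,0],"fingers": 0},
    {"translation": [0,0,0],"turn": [0,0,0],"fingers": 0},
    {"translation": [0,0,10],"turn": [0,0,0],"fingers": 0},
    {"translation": [0,0,20],"turn": [0,0,0],"fingers": 0},
    {"translation": [0,0,25],"turn": [0,0,0],"fingers": 0},
    {"translation": [0,0,25],"turn": [0,0,0],"fingers": 0},
    {"translation": [0,0,25],"turn": [0,0,0],"fingers": 0},
    {"translation": [0,0,20],"turn": [0,0,0],"fingers": 0},
    {"translation": [0,0,0],"turn": [0,0,0],"fingers": 0},
  ],
)

```text
time: 11.45
ee_pos: [0.4805, 0.0836, 0.2209]
tcp_rot: [0.004, -0.102, 0.995, -0.001]
contact_force: [0.4, 0.1, -0.3]
opening: 0.0469
gripper_force: 0.0
```

Call:
arm_command(
  motion=[
    {"translation": [-10,25,5],"turn": [0,0,0],"fingers": 0},
    {"translation": [-10,30,5],"turn": [0,0,0],"fingers": 0},
    {"translation": [-10,30,5],"turn": [0,0,0],"fingers": 0},
    {"translation": [-10,30,5],"turn": [0,0,0],"fingers": 0},
    {"translation": [-10,30,5],"turn": [0,0,0],"fingers": 0},
    {"translation": [-10,30,5],"turn": [0,0,0],"fingers": 0},
    {"translation": [-10,30,5],"turn": [0,0,0],"fingers": 0},
    {"translation": [-10,20,0],"turn": [0,0,0],"fingers": 0},
    {"translation": [0,0,0],"turn": [0,0,0],"fingers": 0},
  ],
)

```text
time: 12.35
ee_pos: [0.3971, 0.3102, 0.251]
tcp_rot: [-0.001, -0.104, 0.995, -0.0]
contact_force: [-0.7, -1.2, -0.1]
opening: 0.0469
gripper_force: 0.0
```

Run:
```python
from h import *
s=read_camera("side");t=read_camera("top");o=observe();print(o["time"],o["ee_pos"])
cv2.imwrite("pics/s4f.png",s[:,:,::-1]);cv2.imwrite("pics/t4f.png",t[:,:,::-1])
f=lambda i:cv2.resize(i[:,:,::-1],(400,400),interpolation=2)
cv2.imwrite("pics/both4.png",np.hstack([f(s[150:290,265:405]),f(t[160:300,200:340])]))
for a in (.95,.967,.98): 
  g=np.radians(133.87)+a
  for z in (.082,.0895): X=(.6145+.14*np.cos(g),.1115+.14*np.sin(g),z); print(a,z,proj("side",X),proj("top",X))
```

```text
12.45 [0.39811974 0.30846538 0.25100525]
0.95 0.082 [282.96827195 218.76395554] [273.98034353 282.64098405]
0.95 0.0895 [282.82220109 216.85738458] [273.69810492 282.16321601]
0.967 0.082 [283.16686395 219.41541449] [275.03123864 282.53674258]
0.967 0.0895 [283.02152328 217.50966765] [274.75566153 282.05831767]
0.98 0.082 [283.32916549 219.91254257] [275.83380093 282.44503948]
0.98 0.0895 [283.18443399 218.00743085] [275.56331363 281.96603826]
```

View pics/both4.png

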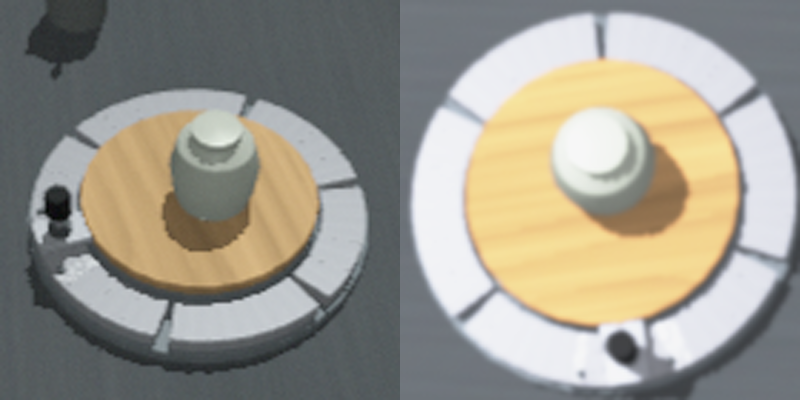

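The knob sits midway between the sector's screws (side px ~285,221, top px ~277.7,281.4). The home notch is empty and the jar still stands in the middle. Last, a height check by the same triangulation that gave 78.6 mm at home.

Run:
```python
from h import *
def c(f,n,u,v,T,r=9):
    g=cv2.imread(f).max(2).astype(float)[v-r:v+r+1,u-r:u+r+1]; m=((g<T)*255).astype(np.uint8)
    k,l,s,q=cv2.connectedComponentsWithStats(m); i=1+s[1:,4].argmax(); return s[i].tolist(),q[i]+[u-r,v-r]
for fs,ft,a,b in (("pics/side0.png","pics/top0.png",(295,187),(224,262)),("pics/s4f.png","pics/t4f.png",(285,221),(278,281))):
    S=c(fs,"side",*a,60);T=c(ft,"top",*b,105)
    X=tri(ray("side",S[1]),ray("top",T[1])); print(S,T,X)
```

```text
([5, 3, 9, 12, 86], array([294.62790698, 186.1744186 ])) ([4, 5, 12, 11, 92], array([224.25      , 263.06521739])) (array([0.51545256, 0.2078543 , 0.08362244]), [np.float64(0.0011354354067341168), np.float64(0.0011354354067340344)])
([5, 4, 9, 12, 83], array([284.72289157, 221.18072289])) ([4, 5, 11, 11, 82], array([277.81707317, 281.70731707])) (array([0.47933886, 0.08298132, 0.08102054]), [np.float64(0.0006547952031366914), np.float64(0.0006547952031367619)])
```

The knob is at home height (81 mm, against 84 mm at the start by the same method), so it isn't riding. Handing in.

```bash
python3 -c "
from workcell import *
print(job_done())"
```

```text
the job is handed in; nothing more can be done
None
```

The turntable is swung on to the very next notch (about 1 rad counter-clockwise) with the pin dropped home and the disc locked, the jar is still standing near the middle, and the job is handed in at about 12.5 s.

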